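# Release a coated test panel from its holder

## Task

Free the blue coated test panel so that a colleague can take it out: with the fingertips, run along both long sides of the holder and swing all six orange tabs aside until none lies over the panel, passing just above the fresh coating without touching it. Then press the orange ejector paddle at the end of the holder fully down and let go, so that this end of the panel is left raised. Do not lift the panel out, and leave the other things on the table where they are.

Things in the scene. Friction and masses are not known exactly. Their poses are not given: they have to be found in the camera images.
- panel_holder: Aluminium panel holder, 111 x 146 mm, 12 mm high, heavy and fixed on the dark bench mat (2 mm thick). Origin: centre of its underside; x across it (away from the robot), y along its long sides, z up. Its flat rim is level with the panel's top, 12 mm above the origin. Three tabs pivot on each long rim, at x = -47.5 (near) and +47.5 mm (far). The ejector paddle sticks out at the -y end
- panel: Blue coated steel test panel, 64 x 120 x 4 mm, 160 g, loose in the holder's pocket (under 1 mm play each way); its coated top face must not be touched. Origin: centre of its underside; long side along y, z up; at the start its underside is 8 mm above the holder's origin and its top 12 mm
- panel_eject_end (a point): middle of the panel's top edge at the -y end, above the ejector's hidden inner arm; rises about 10 mm when the ejector is fully down
- panel_far_end (a point): middle of the panel's top edge at the other (+y) end; stays down
- near_tab0 (a joint): orange tab, near long side, pivot at holder x = -47.5, y = 40 mm. Flat bar on a vertical pivot: reaches 30 mm, 7 mm wide (10 round the pivot), from 0.6 to 10 mm above the panel. rad: 0 = straight inward over the panel, +-1.57 = along its edge, positive counter-clockwise from above; turns +-1.75, light friction (0.5 N at 20 mm), stays where left; clear of the panel beyond 1.15 either way
- near_tab1 (a joint): orange tab, near long side, pivot at holder x = -47.5, y = 0 mm. Flat bar on a vertical pivot: reaches 30 mm, 7 mm wide (10 round the pivot), from 0.6 to 10 mm above the panel. rad: 0 = straight inward over the panel, +-1.57 = along its edge, positive counter-clockwise from above; turns +-1.75, light friction (0.5 N at 20 mm), stays where left; clear of the panel beyond 1.15 either way
- near_tab2 (a joint): orange tab, near long side, pivot at holder x = -47.5, y = -40 mm. Flat bar on a vertical pivot: reaches 30 mm, 7 mm wide (10 round the pivot), from 0.6 to 10 mm above the panel. rad: 0 = straight inward over the panel, +-1.57 = along its edge, positive counter-clockwise from above; turns +-1.75, light friction (0.5 N at 20 mm), stays where left; clear of the panel beyond 1.15 either way
- far_tab0 (a joint): orange tab, far long side, pivot at holder x = +47.5, y = 40 mm. Flat bar on a vertical pivot: reaches 30 mm, 7 mm wide (10 round the pivot), from 0.6 to 10 mm above the panel. rad: 0 = straight inward over the panel, +-1.57 = along its edge, positive counter-clockwise from above; turns +-1.75, light friction (0.5 N at 20 mm), stays where left; clear of the panel beyond 1.15 either way
- far_tab1 (a joint): orange tab, far long side, pivot at holder x = +47.5, y = 0 mm. Flat bar on a vertical pivot: reaches 30 mm, 7 mm wide (10 round the pivot), from 0.6 to 10 mm above the panel. rad: 0 = straight inward over the panel, +-1.57 = along its edge, positive counter-clockwise from above; turns +-1.75, light friction (0.5 N at 20 mm), stays where left; clear of the panel beyond 1.15 either way
- far_tab2 (a joint): orange tab, far long side, pivot at holder x = +47.5, y = -40 mm. Flat bar on a vertical pivot: reaches 30 mm, 7 mm wide (10 round the pivot), from 0.6 to 10 mm above the panel. rad: 0 = straight inward over the panel, +-1.57 = along its edge, positive counter-clockwise from above; turns +-1.75, light friction (0.5 N at 20 mm), stays where left; clear of the panel beyond 1.15 either way
- ejector (a joint): ejector rocker, rad: 0 = up, 0.45 = fully down (stop). Turns about a pin along the holder's x axis at y = -77 mm, 6 mm above the holder's underside. Needs 2 to 4 N at the pad and stays where it is left; it cannot lift the panel while tabs lie over it
- ejector_pad (a point): centre of the top of the ejector's orange paddle pad (28 x 18 mm); at the start about 24 mm above the holder's underside, at y = -101 mm; tilted 0.45 rad then, level when fully down, where it is about 13 mm lower and 5 mm farther out
- tweezers: bystander: steel tweezers lying flat, 18x120x8 mm; origin at the centre of its underside
- rubber: bystander: rubber block in a blue sleeve, 25x52x18 mm; origin at the centre of its underside
- abrasive_block: bystander: cork block wrapped in abrasive paper, 48x85x25 mm; origin at the centre of its underside
- red_pencil: bystander: red test pencil, 8x150x7 mm; origin at the centre of its underside
- spare_tile: bystander: black glass reference tile in a dark frame, 62x88x13 mm, between the two cases; origin at the centre of its underside
- screw_pot: bystander: white pot with a green lid, 45 across, 43 high, mm, between the two cases; origin at the centre of its underside

How it is judged:
By the outcome, as a careful person would: the job done as asked, in the order asked, and still so for the second after the job is handed in, with the robot touching nothing.
It also fails if it takes over 54 s, if anything falls off the work surface, if the arm or the gripper's body presses on something with over 40 N, if the wrist force passes 120 N, or if a joint passes its speed limit or range.

## Robot

A 6-joint arm with a two-finger parallel gripper is mounted at the origin on a cart in front of the work surface, level with it; the furniture and walls round the work are solid. World frame = base frame: x ahead of the robot, y to its left, z up, the work surface at z = 0. Lengths are in m, angles in rad, forces in N, time in s.
With the tool pointing down it reaches from about 0.25 to 0.725 m from the base axis. Payload 4 kg.
Tool frame: the origin (TCP) lies at the very end of the fingers, on their centre line; the grasp point (between the pads) lies 19 mm behind it; x points along the fingers, z is the direction in which the jaws open and shut, and the axes are right-handed (so a half turn about x gives the same grasp; the last joint's range is limited). The gripper opens to 85 mm and grips with 20 to 120 N. Pads are 22 mm wide; open, the fingers measure 114 mm over their backs; the gripper's body (76 mm by 85 mm) begins 54 mm behind the grasp point. The pads swing forward as they close: fully open they stand 13 mm farther back than shut.
Start: joints at [-1.177, 0.241, 0.005, 1.335, 0, 1.571], TCP at [0.192, -0.462, 0.209] pointing down, gripper open.
Joint ranges: [-2.72, 2.72], [-1.05, 1.87], [-1.09, 1.28], [-1.99, 2.15], [-1.42, 1.44], [-3.14, 3.14]. Speed limits (rad/s): [2.79, 2.79, 3.14, 3.14, 3.14, 3.14].

## Interface

Orientations are given as a unit quaternion [x, y, z, w].
In Python, from workcell import bot gives the robot as it stands.
- The arm moves only by the tool apply_moves, never from a script. Its argument "targets" is one flat list of numbers, 7 for each row, row after row: the shift along the tool's x, y, z in units of 25 cm (1.0 is 25 cm), then the turn, a rotation vector about the tool's x, y, z in units of 0.5 rad (1.0 is 0.5 rad), then the opening, from 0 (shut) to 1 (fully open). In form: [tx, ty, tz, wx, wy, wz, claw, tx, ty, tz, wx, wy, wz, claw, ...]. A call has 1 to 12 rows; each row is the pose to reach, as a shift and turn from the pose commanded when the call began, along the tool's axes at that moment; what a row does not reach only later rows make up. A row lasts 1/12 s, in which the tool goes at most 41.7 mm and 7.16 degrees, less where a joint would pass 70% of its speed; a pose out of reach is approached as far as the arm can. A call with a number of a shift or a turn outside -1 to 1 is refused whole. A call with a gripper value outside its range is refused whole. The fingers move at their own pace and stop on an object; the grip force is fixed at half the most. Time passes only in rows, so rows that repeat a pose let the fingers close. It gives the time, the measured TCP pose, the force and the opening at its end, in the units of the state.
- bot.get_obs(): the state, without advancing time (a new reading comes with each control period).
- bot.camera(name): name is "scene" or "side" or "wrist"; returns (picture, depth): 384x512x3 uint8, red, green, blue; 384x512 float32, m along the optical axis (not along the pixel's ray), 0 where there is no reading.
- bot.camera_params(name): a dict with "fx", "fy", "cx", "cy" (pixels), "dist" ([k1, k2, p1, p2, k3] as OpenCV has them; the pictures are not rectified), "T" (4x4, takes a point from camera to world coordinates); the wrist camera has in their place "tool_from_camera" (4x4, takes a point from camera to tool coordinates, whose origin is the TCP and whose axes are the tool frame's). Camera axes: x right, y up, looking along -z (the intrinsics and any distortion apply to the point x, -y, -z); pixel columns grow to the right and rows downward; lengths in m; the calibration is good to about 2 mm. A picture is of the moment at which its call begins: read the wrist's pose just before it. camera_params takes no time and is no camera call.
- bot.job_done(): hands the job in, once; it reports no verdict.
The state is a dict: "clock": time; "joint_pos": joint angles; "joint_vel": joint speeds; "tau": joint torques, N m; "eef_pos": TCP position; "tool_rot": TCP orientation; "ft_force": force on the tool from outside, world axes, zero at the start; "ft_torque": the same for the moment, N m; "grip_width": finger opening in m.
Only numpy, scipy, OpenCV 4.12 (cv2) and the standard library are available. Lean on these libraries where they do the work, as an engineer would, in place of code of your own. Each camera call takes 0.05 s, during which the arm holds its last target.

## Working session

There is one attempt and no reset: what is moved stays moved. The work goes in short steps, Python scripts to look and compute and a tool call to move; the robot and the scene stay as the last step left them, time stands still between calls to the robot, and variables do not carry over. Pictures are saved under pics/ and viewed, and the job is handed in when it is done.

Besides the shell and the picture viewer there is one more tool, called after "Request:" by a JSON object that holds its "fn" and its "kwargs". apply_moves: Moves the arm, as the interface text tells. Its arguments: {"type":"object","properties":{"targets":{"type":"array"}},"required":["targets"]}

```bash
mkdir -p pics; python3 - <<'E'
from workcell import bot
import cv2,numpy as np
print(bot.get_obs())
for n in("scene","side","wrist"):
    p,d=bot.camera(n); cv2.imwrite(f"pics/{n}0.png",p[:,:,::-1]); np.savez(f"pics/{n}0.npz",p=p,d=d); print(n,bot.camera_params(n))
E
```

```text
{'clock': 0.0, 'joint_pos': array([-1.17702484e+00,  2.41446779e-01,  3.69168045e-03,  1.33517490e+00,
       -1.15391889e-05,  1.57081146e+00]), 'joint_vel': array([ 5.11355142e-04,  1.14275295e-03,  2.13288113e-05, -1.10867726e-03,
       -2.24618135e-03, -5.59682800e-04]), 'tau': array([ 5.74224596e-04, -3.72320473e+01,  2.52405238e+01,  1.68755284e-02,
        3.82829785e-05,  7.00160484e-06]), 'eef_pos': array([ 0.19157018, -0.46110193,  0.2079837 ]), 'tool_rot': array([ 0.39295176,  0.58877478, -0.39212102,  0.58751534]), 'ft_force': array([-0.76334054, -0.19450249,  0.04066643]), 'ft_torque': array([-0.00446444, -0.02480675, -0.05275823]), 'grip_width': 0.08577454574628185}
scene {'fx': 439.47409858787415, 'fy': 439.47409858787415, 'cx': 257.63708841440433, 'cy': 188.16347099870467, 'dist': array([-0.02110814,  0.        ,  0.        ,  0.        ,  0.        ]), 'T': array([[ 0.75869896,  0.46971466, -0.45138014, -0.03184145],
       [-0.65135355,  0.53559916, -0.53746823, -0.92104735],
       [-0.01069788,  0.70178464,  0.71230883,  0.98895395],
       [ 0.        ,  0.     
[... 324 characters left out ...]
0.44263421,  0.28464835],
       [-0.00763592,  0.84668736,  0.53203591,  0.65125256],
       [ 0.        ,  0.        ,  0.        ,  1.        ]])}
wrist {'fx': 318.9627432906998, 'fy': 318.9627432906998, 'cx': 257.55768016118463, 'cy': 191.693238890794, 'dist': array([-0.02028578,  0.        ,  0.        ,  0.        ,  0.        ]), 'tool_from_camera': array([[-2.06172081e-04,  2.73741906e-01, -9.61803164e-01,
        -1.64288759e-01],
       [ 1.22778530e-04,  9.61803184e-01,  2.73741886e-01,
         7.10559976e-02],
       [ 9.99999971e-01, -6.16508440e-05, -2.31906593e-04,
        -8.14168039e-05],
       [ 0.00000000e+00,  0.00000000e+00,  0.00000000e+00,
         1.00000000e+00]])}
```

View pics/scene0.png

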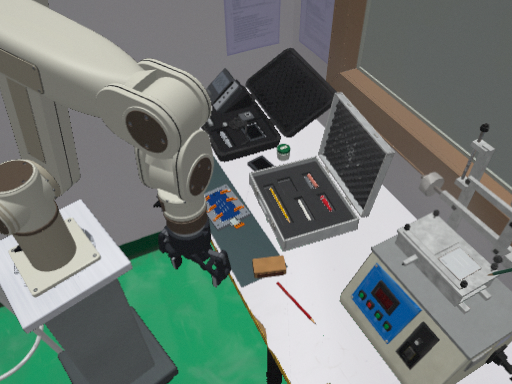

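View pics/side0.png

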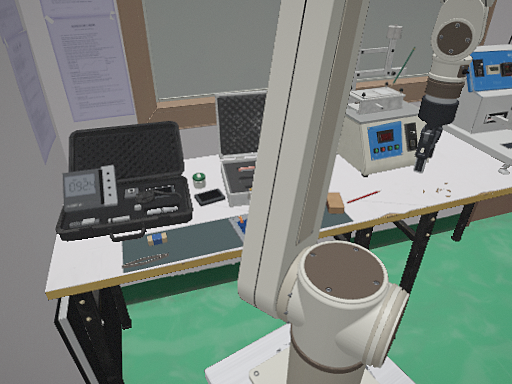

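View pics/wrist0.png

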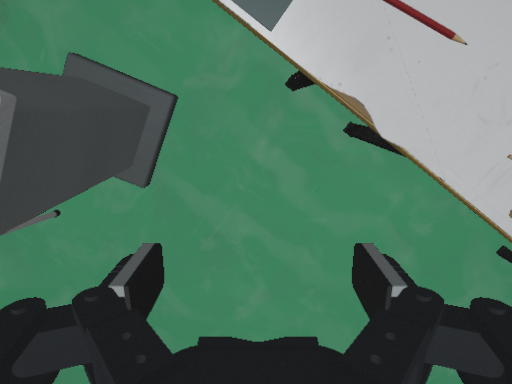

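```bash
cat > h.py <<'E'
import cv2,numpy as np
from scipy.spatial.transform import Rotation as R
def ray_pts(cp,T,uv,z):
    K=np.array([[cp['fx'],0,cp['cx']],[0,cp['fy'],cp['cy']],[0,0,1]])
    n=cv2.undistortPoints(np.array(uv,float).reshape(-1,1,2),K,np.array(cp['dist'])).reshape(-1,2)
    d=np.c_[n[:,0],-n[:,1],-np.ones(len(n))]@T[:3,:3].T
    o=T[:3,3]; s=(z-o[2])/d[:,2]
    return o+d*s[:,None]
def depth_pts(cp,T,uv,dep):
    K=np.array([[cp['fx'],0,cp['cx']],[0,cp['fy'],cp['cy']],[0,0,1]])
    n=cv2.undistortPoints(np.array(uv,float).reshape(-1,1,2),K,np.array(cp['dist'])).reshape(-1,2)
    d=np.c_[n[:,0],-n[:,1],-np.ones(len(n))]*np.asarray(dep)[:,None]
    return d@T[:3,:3].T+T[:3,3]
def project(cp,T,P):
    P=np.asarray(P,float).reshape(-1,3); c=(P-T[:3,3])@T[:3,:3]
    K=np.array([[cp['fx'],0,cp['cx']],[0,cp['fy'],cp['cy']],[0,0,1]])
    return cv2.projectPoints(np.c_[c[:,0],-c[:,1],-c[:,2]],np.zeros(3),np.zeros(3),K,np.array(cp['dist']))[0].reshape(-1,2)
def wristT(o,cp):
    T=np.eye(4);T[:3,:3]=R.from_quat(o['tool_rot']).as_matrix();T[:3,3]=o['eef_pos']
    return T@cp['tool_from_camera']
E
python3 - <<'E'
from h import *
from workcell import bot
z=np.load('pics/scene0.npz');p=z['p'];d=z['d']
c=cv2.resize(p[160:300,190:330],None,fx=5,fy=4.2,interpolation=cv2.INTER_CUBIC);cv2.imwrite('pics/c0.png',c[:,:,::-1])
cp=bot.camera_params('scene')
uv=[(205,200),(230,190),(247,220),(226,205),(238,223),(268,265)]
print(depth_pts(cp,cp['T'],uv,[d[v,u] for u,v in uv]))
o=bot.get_obs();print(R.from_quat(o['tool_rot']).as_matrix())
E
```

```text
[[ 0.22254699 -0.48143737  0.45510177]
 [ 0.51439546 -0.13753213  0.01727609]
 [ 0.48817455 -0.25056174 -0.00536866]
 [ 0.46833494 -0.17645217  0.01380608]
 [ 0.44982493 -0.2571171   0.01674872]
 [ 0.41446018 -0.42714137  0.02587096]]
[[-6.15955613e-04  9.23454839e-01  3.83706633e-01]
 [ 1.53177381e-03  3.83707127e-01 -9.23453569e-01]
 [-9.99998637e-01  1.89453609e-05 -1.65087049e-03]]
```

View pics/c0.png

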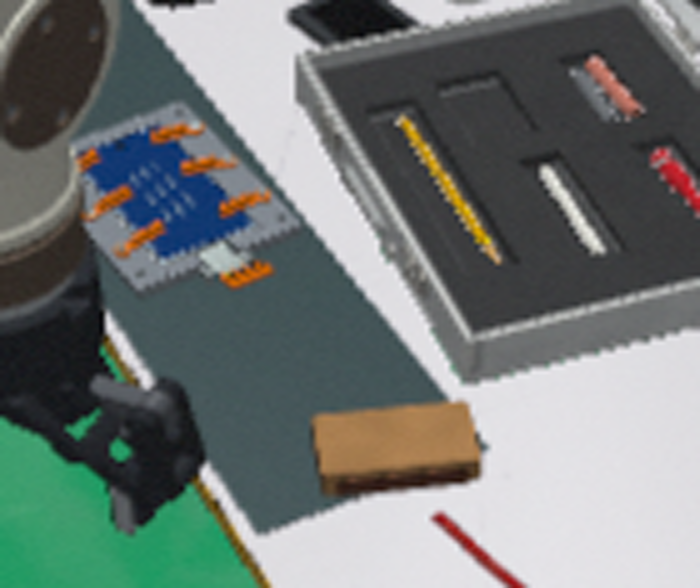

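Request:
{"fn": "apply_moves", "kwargs": {"targets": [-0.04, 0.95, -0.52, 0.79, 0, 0, 0, -0.04, 0.95, -0.52, 0.79, 0, 0, 0, -0.04, 0.95, -0.52, 0.79, 0, 0, 0, -0.04, 0.95, -0.52, 0.79, 0, 0, 0, -0.04, 0.95, -0.52, 0.79, 0, 0, 0, -0.04, 0.95, -0.52, 0.79, 0, 0, 0, -0.04, 0.95, -0.52, 0.79, 0, 0, 0, -0.04, 0.95, -0.52, 0.79, 0, 0, 0, -0.04, 0.95, -0.52, 0.79, 0, 0, 0]}}

```text
clock: 0.9
eef_pos: [0.3621, -0.2491, 0.2188]
tool_rot: [0.499, 0.501, -0.499, 0.501]
ft_force: [-0.7, -0.7, 0.7]
grip_width: 0.0001
```

```bash
cat > look.py <<'E'
import sys
from h import *
from workcell import bot
n=sys.argv[1]; cam=sys.argv[2] if len(sys.argv)>2 else 'wrist'
o=bot.get_obs();p,d=bot.camera(cam);np.savez(f'pics/{n}.npz',p=p,d=d,**o)
cv2.imwrite(f'pics/{n}.png',p[:,:,::-1])
print(o['clock'],o['eef_pos'],o['ft_force'],o['grip_width'],o['joint_pos'].round(3));print(R.from_quat(o['tool_rot']).as_matrix().round(4))
E
python3 look.py w1
```

```text
0.9 [ 0.36206481 -0.24914664  0.21875396] [-0.69494018 -0.70120822  0.71565044] 6.314954468971781e-05 [-0.602  0.117 -0.122  1.333 -0.     2.536]
[[-5.0e-04  1.0e+00  3.4e-03]
 [-1.0e-04  3.4e-03 -1.0e+00]
 [-1.0e+00 -5.0e-04  1.0e-04]]
```

View pics/w1.png

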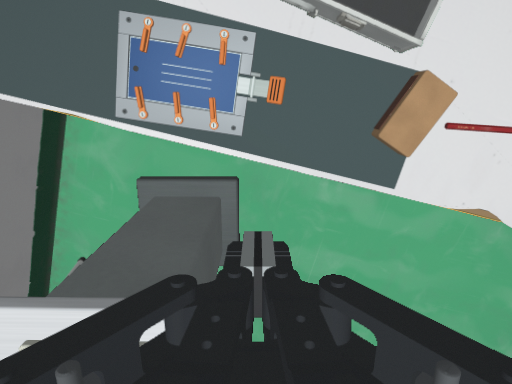

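```bash
cat > fit.py <<'E'
import sys
from h import *
from scipy.optimize import least_squares
from workcell import bot
def fit(n,piv,z):
    o=np.load(f'pics/{n}.npz');cp=bot.camera_params('wrist');T=wristT(o,cp)
    W=ray_pts(cp,T,piv,z)
    H=np.array([(47.5,40),(47.5,0),(47.5,-40),(-47.5,40),(-47.5,0),(-47.5,-40)])/1000
    f=lambda q:(np.c_[np.cos(q[2])*H[:,0]-np.sin(q[2])*H[:,1]+q[0],np.sin(q[2])*H[:,0]+np.cos(q[2])*H[:,1]+q[1]]-W[:,:2]).ravel()
    r=least_squares(f,[.45,-.17,0]);print(r.x,np.degrees(r.x[2]),'res mm',(r.fun*1000).round(1));return r.x
E
python3 - <<'E'
from fit import *
piv=[(148,22),(186,28),(224,34),(143,115),(179,120),(214,126)]
fit('w1',piv,.025);fit('w1',piv,.03)
E
```

```text
[ 0.45864627 -0.16830198 -0.14302022] -8.194454739778555 res mm [ 0.7  0.7  0.7 -0.3  0.6 -1.1 -0.6  0.9 -1.   0.5 -0.3 -0.8]
[ 0.45828864 -0.16941687 -0.1430201 ] -8.194448094347099 res mm [ 1.4  1.2  1.3 -0.4  1.2 -1.7 -1.2  1.5 -1.6  0.6 -1.  -1.2]
```

Request:
{"fn": "apply_moves", "kwargs": {"targets": [0.43, 0.17, -0.36, 0.287, 0, 0, 0, 0.43, 0.17, -0.36, 0.287, 0, 0, 0, 0.43, 0.17, -0.36, 0.287, 0, 0, 0, 0.43, 0.17, -0.36, 0.287, 0, 0, 0, 0.43, 0.17, -0.36, 0.287, 0, 0, 0, 0.43, 0.17, -0.36, 0.287, 0, 0, 0]}}

```text
clock: 1.45
eef_pos: [0.4025, -0.1612, 0.1106]
tool_rot: [-0.534, -0.463, 0.536, -0.462]
ft_force: [-0.4, -0.0, 0.0]
grip_width: 0.0001
```

```bash
python3 look.py w2; python3 -c "
import cv2
p=cv2.imread('pics/w2.png');cv2.imwrite('pics/w2c.png',cv2.resize(p[30:280,130:400],None,fx=2.4,fy=2.4,interpolation=cv2.INTER_CUBIC))"
```

```text
1.45 [ 0.4025179  -0.16121248  0.11055434] [-0.35611134 -0.01396807  0.02998608] 0.00014536055820701225 [-3.800e-01  1.860e-01 -3.340e-01  1.054e+00 -1.000e-03  2.907e+00]
[[-3.100e-03  9.894e-01 -1.450e-01]
 [ 4.000e-04 -1.450e-01 -9.894e-01]
 [-1.000e+00 -3.100e-03  0.000e+00]]
```

View pics/w2c.png

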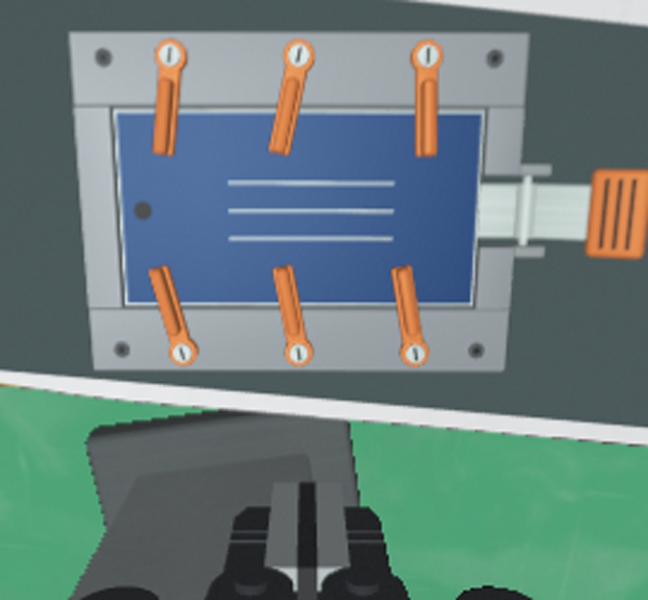

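```bash
python3 - <<'E'
from fit import *
piv=np.array([(169,55),(299,55),(428,55),(183,353),(299,353),(415,353)])/2.4+[130,30]
for z in(.018,.022,.025):q=fit('w2',piv,z)
o=np.load('pics/w2.npz');cp=bot.camera_params('wrist');T=wristT(o,cp);d=o['d']
uv=[(u,v) for v in (233,236,240) for u in range(236,284,3)]
P=depth_pts(cp,cp['tool_from_camera'],uv,[d[v,u] for u,v in uv])
print((P*1000).round(1))
# heights
uv=np.array([(300,75),(300,160),(170,150),(600,215),(610,240),(90,200),(250,330),(400,330)])/2.4+[130,30]
print((depth_pts(cp,T,uv,[d[int(v),int(u)] for u,v in uv])*1000).round(1))
E
```

```text
[ 0.46000958 -0.1663441  -0.146333  ] -8.384263307168004 res mm [-0.2 -0.3 -0.1  0.1 -0.2  0.3  0.2 -0.   0.1 -0.   0.1 -0.1]
[ 0.46021493 -0.16640987 -0.14633243] -8.384230486915905 res mm [ 0.7  0.2  0.6  0.   0.5 -0.4 -0.5  0.7 -0.6  0.1 -0.7 -0.6]
[ 0.46036895 -0.16645919 -0.14633274] -8.384248223317254 res mm [ 1.3  0.6  1.2 -0.1  1.  -1.  -0.9  1.3 -1.1  0.1 -1.3 -1. ]
[[ 6.981e+02 -2.999e+02 -6.350e+01]
 [ 6.974e+02 -2.996e+02 -5.470e+01]
 [ 6.947e+02 -2.985e+02 -4.580e+01]
 [-2.870e+01  1.250e+01 -6.700e+00]
 [-2.930e+01  1.280e+01 -5.300e+00]
 [-2.940e+01  1.280e+01 -3.900e+00]
 [-2.960e+01  1.290e+01 -2.500e+00]
 [-2.820e+01  1.230e+01 -1.200e+00]
 [-2.900e+01  1.260e+01  2.000e-01]
 [-2.900e+01  1.260e+01  1.600e+00]
 [-2.870e+01  1.250e+01  3.000e+00]
 [-2.880e+01  1.250e+01  4.300e+00]
 [ 8.037e+02 -3.453e+02  4.680e+01]
 [ 8.073e+02 -3.468e+02  5.690e+01]
 [ 8.114e+02 -3.486e+02  6.700e+01]
 [ 9.086e+02 -3.904e+02  8.470e+01]
 [ 6.779e+02 -3.005e+02 -6.220e+01]
 [ 6.776e+02 -3.004e+02 -5.360e+01]
 [ 6.734e+02 -2.985e+02 -4.480e+01]
 [-3.250e+01  1.270e+01 -6.500e+00]
 [
[... 499 characters left out ...]
1]
 [ 6.443e+02 -2.976e+02 -4.350e+01]
 [-3.530e+01  1.200e+01 -6.400e+00]
 [-3.700e+01  1.280e+01 -5.100e+00]
 [-3.700e+01  1.280e+01 -3.800e+00]
 [-3.580e+01  1.220e+01 -2.500e+00]
 [-3.630e+01  1.250e+01 -1.200e+00]
 [-3.700e+01  1.280e+01  1.000e-01]
 [-3.720e+01  1.290e+01  1.400e+00]
 [-3.660e+01  1.260e+01  2.800e+00]
 [-3.610e+01  1.230e+01  4.100e+00]
 [-3.590e+01  1.230e+01  5.400e+00]
 [ 8.078e+02 -3.721e+02  5.730e+01]
 [ 8.103e+02 -3.733e+02  6.740e+01]
 [ 9.090e+02 -4.182e+02  8.530e+01]]
[[ 501.3 -172.9   17.6]
 [ 476.  -169.1   13.4]
 [ 485.  -128.4   18.9]
 [ 445.3 -262.1   23.6]
 [ 437.  -264.8   24.3]
 [ 473.6  -97.8   12.3]
 [ 422.3 -143.5   13.2]
 [ 415.2 -195.    15.3]]
```

```bash
python3 - <<'E'
from h import *
from workcell import bot
o=bot.get_obs();M=R.from_quat(o['tool_rot']).as_matrix()
for n in('scene','side'):
    p,d=bot.camera(n);np.savez(f'pics/{n}1.npz',p=p,d=d);cp=bot.camera_params(n)
    c=project(cp,cp['T'],[o['eef_pos'],o['eef_pos']-.05*M[:,0],o['eef_pos']+.011*M[:,1]]);print(n,c)
    u,v=c[0].astype(int);x0=max(0,u-50);y0=max(0,v-60)
    q=cv2.resize(p[y0:y0+90,x0:x0+100],None,fx=6,fy=6,interpolation=cv2.INTER_CUBIC)
    for a in c: cv2.circle(q,(int((a[0]-x0+.5)*6),int((a[1]-y0+.5)*6)),3,(255,0,255),-1)
    cv2.imwrite(f'pics/{n}1.png',q[:,:,::-1])
w=np.load('pics/w2.npz');cv2.imwrite('pics/w2d.png',cv2.resize(w['p'][190:290,180:340],None,fx=5,fy=5,interpolation=cv2.INTER_CUBIC)[:,:,::-1])
E
```

```text
scene [[202.36345365 189.80270977]
 [200.51879276 176.92862955]
 [205.85621247 188.28370004]]
side [[269.00080835 204.78730968]
 [269.4182758  188.77110384]
 [267.17894345 202.61906086]]
```

View pics/scene1.png

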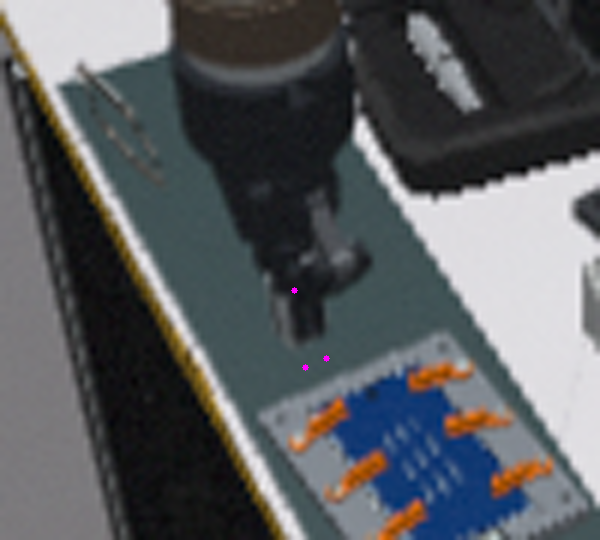

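View pics/side1.png

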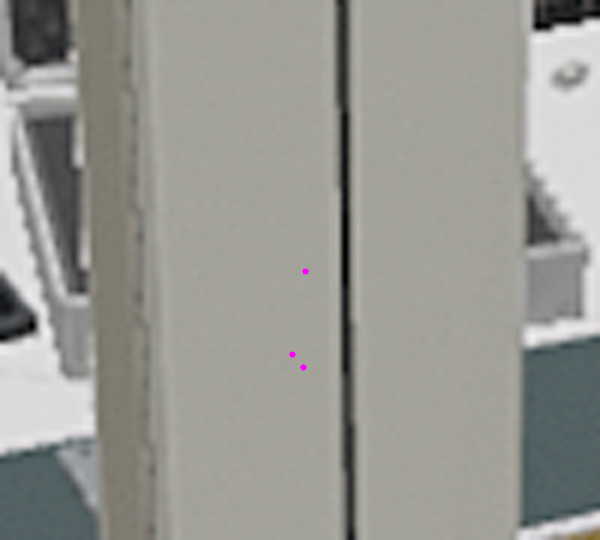

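View pics/w2d.png

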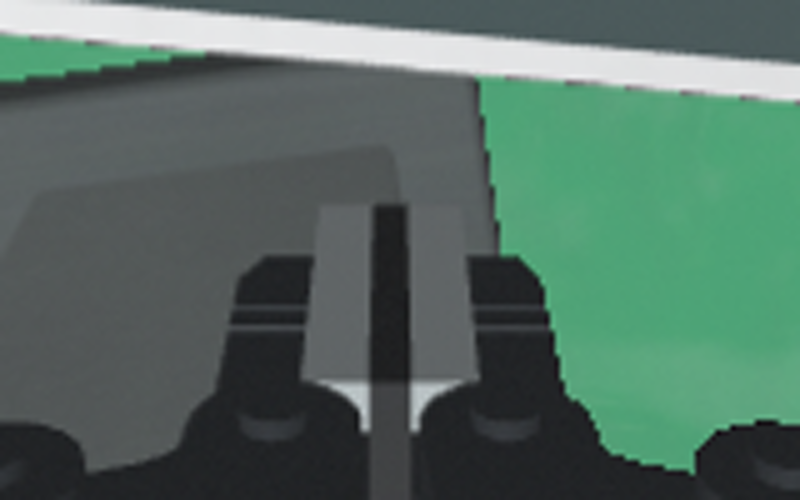

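Request:
{"fn": "apply_moves", "kwargs": {"targets": [0, 0.118, 0.387, 0, 0, 0, 0, 0, 0.118, 0.387, 0, 0, 0, 0, 0, 0.118, 0.387, 0, 0, 0, 0, 0.14, 0.118, 0.387, 0, 0, 0, 0, 0.28, 0.118, 0.387, 0, 0, 0, 0, 0.32, 0.118, 0.387, 0, 0, 0, 0, 0.34, 0.118, 0.387, 0, 0, 0, 0, 0.36, 0.118, 0.387, 0, 0, 0, 0, 0.36, 0.118, 0.387, 0, 0, 0, 0]}}

```text
clock: 2.35
eef_pos: [0.4198, -0.2613, 0.0223]
tool_rot: [0.535, 0.462, -0.535, 0.463]
ft_force: [-0.0, 0.3, 0.1]
grip_width: 0.0002
```

```bash
python3 look.py s2 scene; python3 - <<'E'
from h import *
from workcell import bot
z=np.load('pics/s2.npz');cp=bot.camera_params('scene');M=R.from_quat(z['tool_rot']).as_matrix()
c=project(cp,cp['T'],[z['eef_pos'],z['eef_pos']-.05*M[:,0]]);print(c)
u,v=c[0].astype(int);x0=u-50;y0=v-60
q=cv2.resize(z['p'][y0:y0+90,x0:x0+100],None,fx=6,fy=6,interpolation=cv2.INTER_CUBIC)
for a in c: cv2.circle(q,(int((a[0]-x0+.5)*6),int((a[1]-y0+.5)*6)),3,(255,0,255),-1)
cv2.imwrite('pics/s2c.png',q[:,:,::-1])
E
```

```text
2.35 [ 0.41976615 -0.26125328  0.02226683] [-0.03505202  0.26357382  0.09380251] 0.00021997780489778986 [-0.557  0.395 -0.307  0.868 -0.     2.73 ]
[[ 1.300e-03  9.895e-01 -1.445e-01]
 [-9.000e-04 -1.445e-01 -9.895e-01]
 [-1.000e+00  1.400e-03  7.000e-04]]
[[230.58447699 227.93876296]
 [229.56449838 216.38733891]]
```

View pics/s2c.png

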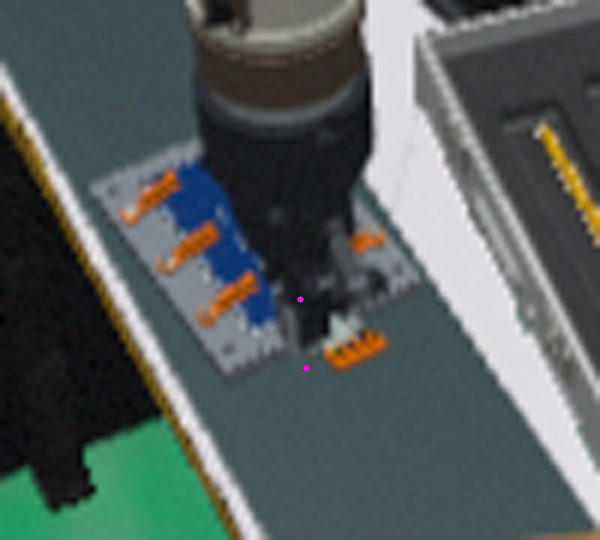

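Request:
{"fn": "apply_moves", "kwargs": {"targets": [0.01, 0, 0, 0, 0, 0, 0, 0.02, 0, 0, 0, 0, 0, 0, 0.03, 0, 0, 0, 0, 0, 0, 0.04, 0, 0, 0, 0, 0, 0, 0.05, 0, 0, 0, 0, 0, 0, 0.056, 0, 0, 0, 0, 0, 0, 0.06, 0, 0, 0, 0, 0, 0, 0.064, 0, 0, 0, 0, 0, 0, 0.068, 0, 0, 0, 0, 0, 0, 0.072, 0, 0, 0, 0, 0, 0, 0.072, 0, 0, 0, 0, 0, 0]}}

```text
clock: 3.32
eef_pos: [0.419, -0.2605, 0.0032]
tool_rot: [-0.535, -0.463, 0.535, -0.462]
ft_force: [0.1, -0.2, 0.2]
grip_width: -0.0001
```

Request:
{"fn": "apply_moves", "kwargs": {"targets": [0.004, 0, 0, 0, 0, 0, 0, 0.008, 0, 0, 0, 0, 0, 0, 0.01, 0, 0, 0, 0, 0, 0, 0.01, 0, 0, 0, 0, 0, 0]}}

```text
clock: 3.65
eef_pos: [0.419, -0.2605, 0.0008]
tool_rot: [-0.535, -0.463, 0.535, -0.462]
ft_force: [0.5, -0.3, 0.8]
grip_width: 0.0001
```

Request:
{"fn": "apply_moves", "kwargs": {"targets": [0.004, 0, 0, 0, 0, 0, 0, 0.004, 0, 0, 0, 0, 0, 0]}}

```text
clock: 3.82
eef_pos: [0.4191, -0.2606, -0.0002]
tool_rot: [-0.535, -0.463, 0.535, -0.462]
ft_force: [-0.8, 1.0, -0.4]
grip_width: 0.0005
```

```bash
python3 look.py s3 scene; python3 - <<'E'
from h import *
z=np.load('pics/s3.npz')
q=cv2.resize(z['p'][160:270,180:290],None,fx=5,fy=5,interpolation=cv2.INTER_CUBIC)
cv2.imwrite('pics/s3c.png',q[:,:,::-1])
E
```

```text
3.8167 [ 4.19056636e-01 -2.60573021e-01 -2.30472456e-04] [-0.76054389  0.95127468 -0.35523623] 0.0004709765060101355 [-0.556  0.425 -0.332  0.814  0.     2.73 ]
[[-1.000e-04  9.895e-01 -1.443e-01]
 [ 1.000e-04 -1.443e-01 -9.895e-01]
 [-1.000e+00 -2.000e-04 -1.000e-04]]
```

View pics/s3c.png

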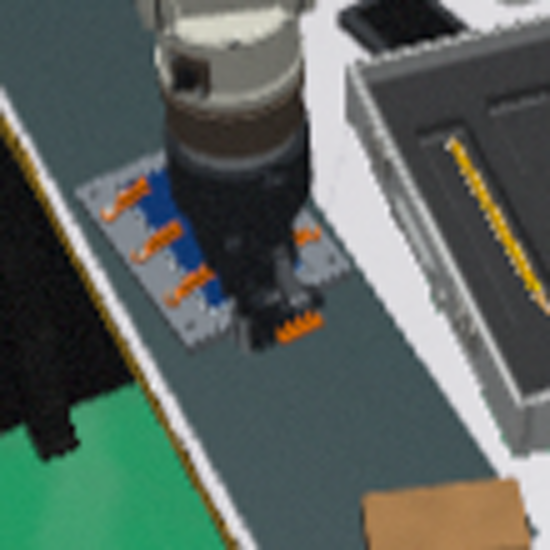

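Request:
{"fn": "apply_moves", "kwargs": {"targets": [0.004, 0, 0, 0, 0, 0, 0, 0.008, 0, 0, 0, 0, 0, 0, 0.008, 0, 0, 0, 0, 0, 0]}}

```text
clock: 4.12
eef_pos: [0.419, -0.2605, -0.0023]
tool_rot: [-0.535, -0.463, 0.535, -0.462]
ft_force: [0.9, -0.6, -0.5]
grip_width: -0.0005
```

Request:
{"fn": "apply_moves", "kwargs": {"targets": [0.004, 0, 0, 0, 0, 0, 0, 0.008, 0, 0, 0, 0, 0, 0, 0.008, 0, 0, 0, 0, 0, 0]}}

```text
clock: 4.37
eef_pos: [0.419, -0.2605, -0.0043]
tool_rot: [-0.535, -0.463, 0.535, -0.462]
ft_force: [-0.8, 0.3, 0.5]
grip_width: 0.0001
```

Request:
{"fn": "apply_moves", "kwargs": {"targets": [0.004, 0, 0, 0, 0, 0, 0, 0.008, 0, 0, 0, 0, 0, 0, 0.008, 0, 0, 0, 0, 0, 0]}}

```text
clock: 4.62
eef_pos: [0.419, -0.2605, -0.0063]
tool_rot: [-0.535, -0.463, 0.535, -0.462]
ft_force: [-0.2, -1.0, 0.4]
grip_width: -0.0004
```

Request:
{"fn": "apply_moves", "kwargs": {"targets": [0.004, 0, 0, 0, 0, 0, 0, 0.008, 0, 0, 0, 0, 0, 0, 0.008, 0, 0, 0, 0, 0, 0]}}

```text
clock: 4.87
eef_pos: [0.419, -0.2605, -0.0083]
tool_rot: [-0.535, -0.463, 0.535, -0.462]
ft_force: [-0.0, 0.5, 1.3]
grip_width: 0.0001
```

Request:
{"fn": "apply_moves", "kwargs": {"targets": [0.004, 0, 0, 0, 0, 0, 0, 0.008, 0, 0, 0, 0, 0, 0, 0.008, 0, 0, 0, 0, 0, 0]}}

```text
clock: 5.12
eef_pos: [0.419, -0.2605, -0.0103]
tool_rot: [-0.535, -0.463, 0.535, -0.462]
ft_force: [0.6, 0.1, -0.1]
grip_width: -0.0001
```

Request:
{"fn": "apply_moves", "kwargs": {"targets": [0.004, 0, 0, 0, 0, 0, 0, 0.004, 0, 0, 0, 0, 0, 0]}}

```text
clock: 5.28
eef_pos: [0.4191, -0.2605, -0.0112]
tool_rot: [-0.535, -0.463, 0.535, -0.462]
ft_force: [-0.3, 0.5, -0.9]
grip_width: -0.0
```

Request:
{"fn": "apply_moves", "kwargs": {"targets": [0.004, 0, 0, 0, 0, 0, 0, 0.004, 0, 0, 0, 0, 0, 0]}}

```text
clock: 5.45
eef_pos: [0.4191, -0.2605, -0.0122]
tool_rot: [-0.535, -0.463, 0.535, -0.462]
ft_force: [0.7, 0.4, -1.0]
grip_width: -0.0002
```

```bash
python3 look.py w4; python3 look.py s4 scene; python3 - <<'E'
from h import *
z=np.load('pics/s4.npz')
q=cv2.resize(z['p'][190:250,200:270],None,fx=9,fy=9,interpolation=cv2.INTER_CUBIC)
cv2.imwrite('pics/s4c.png',q[:,:,::-1])
E
```

```text
5.45 [ 0.41908377 -0.2605314  -0.01222394] [ 0.65618645  0.43439401 -0.98092823] -0.00016139415225347183 [-0.556  0.443 -0.343  0.785  0.     2.73 ]
[[-1.000e-04  9.895e-01 -1.442e-01]
 [ 1.000e-04 -1.442e-01 -9.895e-01]
 [-1.000e+00 -1.000e-04 -1.000e-04]]
5.5 [ 0.41905893 -0.26054027 -0.01219759] [0.35503802 0.22961502 0.4277361 ] -0.0001268787068043663 [-0.556  0.443 -0.343  0.785  0.     2.73 ]
[[-2.000e-04  9.895e-01 -1.442e-01]
 [ 1.000e-04 -1.442e-01 -9.895e-01]
 [-1.000e+00 -2.000e-04 -1.000e-04]]
```

View pics/s4c.png

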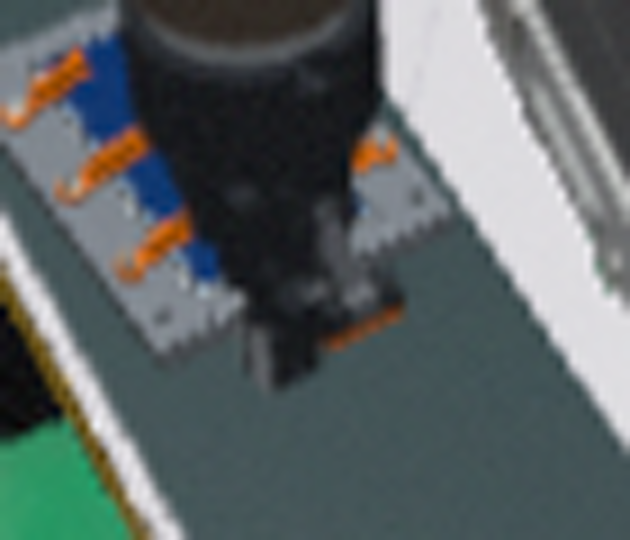

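View pics/w4.png

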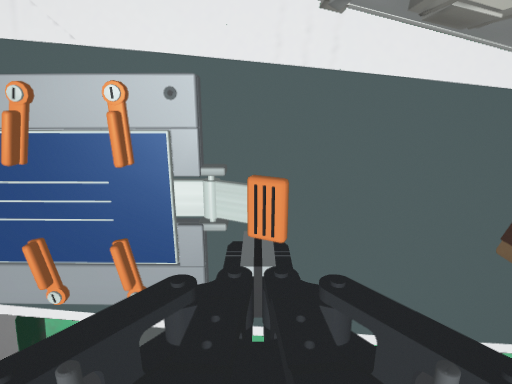

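```bash
python3 - <<'E'
from h import *
from workcell import bot
z=np.load('pics/s4.npz');cp=bot.camera_params('scene');d=z['d']
uv=[(u,v) for u in (227,229,231,233) for v in (224,226,228,230,232,234,236)]
P=depth_pts(cp,cp['T'],uv,[d[v,u] for u,v in uv])
for a,b in zip(uv,P):print(a,(b*1000).round(1))
w=np.load('pics/w4.npz');cp=bot.camera_params('wrist');T=wristT(w,cp);d=w['d']
uv=[(u,v) for u in(250,266) for v in (228,231,234,236,238,242,250,260,270)]
P=depth_pts(cp,T,uv,[d[v,u] for u,v in uv])
for a,b in zip(uv,P):print(a,(b*1000).round(1),d[a[1],a[0]])
E
```

```text
(227, 224) [ 406.8 -264.4   52.6]
(227, 226) [ 407.7 -262.1   41.2]
(227, 228) [ 408.6 -259.7   29.5]
(227, 230) [ 408.9 -258.4   19.2]
(227, 232) [ 415.1 -248.1   -4.5]
(227, 234) [ 4.084e+02 -2.572e+02  4.000e-01]
(227, 236) [ 4.042e+02 -2.625e+02 -3.000e-01]
(229, 224) [ 407.5 -273.2   60.1]
(229, 226) [ 406.4 -273.9   53. ]
(229, 228) [ 412.1 -264.6   31.2]
(229, 230) [ 410.4 -266.2   25.2]
(229, 232) [ 409.6 -266.5   17.3]
(229, 234) [ 413.6 -259.7   -1.5]
(229, 236) [ 406.9 -268.6    3.3]
(231, 224) [ 410.3 -278.7   62.8]
(231, 226) [ 403.6 -287.7   67.8]
(231, 228) [ 402.8 -288.    60.1]
(231, 230) [ 409.9 -276.9   35.5]
(231, 232) [ 410.9 -274.6   23.7]
(231, 234) [ 415.7 -266.6    3.2]
(231, 236) [ 413.1 -269.5   -1. ]
(233, 224) [ 405.3 -295.4   81.8]
(233, 226) [ 402.7 -298.5   78.3]
(233, 228) [ 401.  -300.1   72.7]
(233, 230) [ 417.4 -275.7   28.3]
(233, 232) [ 417.8 -274.4   17.8]
(233, 234) [ 421.3 -268.6    0.6]
(233, 236) [ 416.8 -274.3    0.5]
(250, 228) [ 436.7 -258.8   21.9] 0.13982558
(250, 231) [ 435.6 -258.7   22.7] 0.13935275
(250, 234) [ 434.5 -258.5   23.4] 0.1390385
(250, 236) [ 432.9 -258.2   21.8] 0.14103316
(250, 238) [ 432.2 -258.1   22.3] 0.14074416
(250, 242) [ 431.8 -258.2   25.7] 0.13759694
(250, 250) [ 432.5 -258.5   34.8] 0.1286383
(250, 260) [ 432.3 -258.6   42.9] 0.12083361
(250, 270) [ 433.5 -259.    52.6] 0.111225024
(266, 228) [ 437.7 -265.9   26.8] 0.13456708
(266, 231) [ 436.4 -265.7   27. ] 0.1347428
(266, 234) [ 434.8 -265.5   26.4] 0.13579948
(266, 236) [ 434.1 -265.4   26.8] 0.13559757
(266, 238) [ 432.6 -265.3   25.6] 0.13714544
(266, 242) [ 431.  -265.    26.2] 0.13703698
(266, 250) [ 430.8 -264.8   33.4] 0.13019574
(266, 260) [ 431.  -264.6   42.1] 0.12175952
(266, 270) [ 432.2 -264.5   51.7] 0.112242706
```

Request:
{"fn": "apply_moves", "kwargs": {"targets": [-0.02, -0.03, 0, 0, 0, 0, 0, -0.02, -0.06, 0.02, 0, 0, 0, 0, 0.02, -0.06, 0.02, 0, 0, 0, 0, 0.028, -0.06, 0.02, 0, 0, 0, 0, 0.032, -0.06, 0.02, 0, 0, 0, 0, 0.032, -0.06, 0.02, 0, 0, 0, 0]}}

```text
clock: 6.05
eef_pos: [0.4023, -0.2632, -0.0203]
tool_rot: [-0.534, -0.463, 0.535, -0.462]
ft_force: [-2.4, 0.4, 4.2]
grip_width: -0.0001
```

Request:
{"fn": "apply_moves", "kwargs": {"targets": [0.004, 0, 0, 0, 0, 0, 0, 0.004, 0, 0, 0, 0, 0, 0]}}

```text
clock: 6.22
eef_pos: [0.4024, -0.2632, -0.0204]
tool_rot: [-0.534, -0.463, 0.535, -0.462]
ft_force: [-5.4, 1.8, 13.3]
grip_width: 0.0
```

Request:
{"fn": "apply_moves", "kwargs": {"targets": [0.004, 0, 0, 0, 0, 0, 0, 0.004, 0, 0, 0, 0, 0, 0]}}

```text
clock: 6.38
eef_pos: [0.4024, -0.2632, -0.0204]
tool_rot: [-0.534, -0.463, 0.535, -0.462]
ft_force: [-6.8, 4.0, 21.8]
grip_width: -0.0
```

```bash
python3 look.py s5 scene; python3 - <<'E'
from h import *
z=np.load('pics/s5.npz')
q=cv2.resize(z['p'][190:250,200:270],None,fx=9,fy=9,interpolation=cv2.INTER_CUBIC)
cv2.imwrite('pics/s5c.png',q[:,:,::-1])
E
```

```text
6.3833 [ 0.40236031 -0.263196   -0.02042322] [-6.83128728  4.00477173 21.80127666] -4.2612624830496484e-05 [-5.790e-01  4.370e-01 -3.840e-01  7.520e-01 -1.000e-03  2.708e+00]
[[-1.800e-03  9.895e-01 -1.446e-01]
 [-1.000e-04 -1.446e-01 -9.895e-01]
 [-1.000e+00 -1.700e-03  3.000e-04]]
```

View pics/s5c.png

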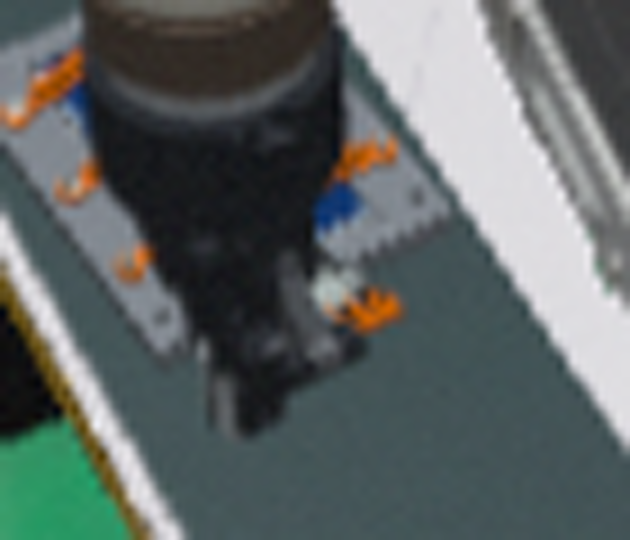

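Request:
{"fn": "apply_moves", "kwargs": {"targets": [-0.06, 0, 0, 0, 0, 0, 0, -0.12, 0, 0, 0, 0, 0, 0, -0.12, 0.06, -0.06, 0, 0, 0, 0, -0.1, 0.06, -0.1, 0, 0, 0, 0, -0.08, 0.06, -0.1, 0, 0, 0, 0, -0.076, 0.06, -0.1, 0, 0, 0, 0, -0.076, 0.06, -0.1, 0, 0, 0, 0]}}

```text
clock: 7.02
eef_pos: [0.4202, -0.24, -0.0047]
tool_rot: [-0.534, -0.464, 0.535, -0.461]
ft_force: [-0.2, 0.6, 0.3]
grip_width: -0.0
```

```bash
cat > hp.py <<'E'
from h import *
from workcell import bot
o=bot.get_obs();q=(.460,-.1664,-.1463)
v=np.array(o['eef_pos'][:2])-q[:2];c,s=np.cos(q[2]),np.sin(q[2])
print('hx,hy',1000*(c*v[0]+s*v[1]),1000*(-s*v[0]+c*v[1]),'tip z mm',1000*o['eef_pos'][2]+22.3,o['ft_force'],o['joint_pos'][5],o['clock'])
E
python3 hp.py;python3 look.py w6 
```

```text
hx,hy -28.646991445363806 -78.62679331152341 tip z mm 17.63855932147289 [-0.19394369  0.64764644  0.25065896] 2.7672333814624324 7.0167
7.0167 [ 0.42019693 -0.24001072 -0.00466144] [-0.19394369  0.64764644  0.25065896] -4.6555093382421307e-05 [-0.519  0.419 -0.358  0.798 -0.     2.767]
[[-0.0035  0.9896 -0.1438]
 [ 0.0015 -0.1438 -0.9896]
 [-1.     -0.0037 -0.001 ]]
```

View pics/w6.png

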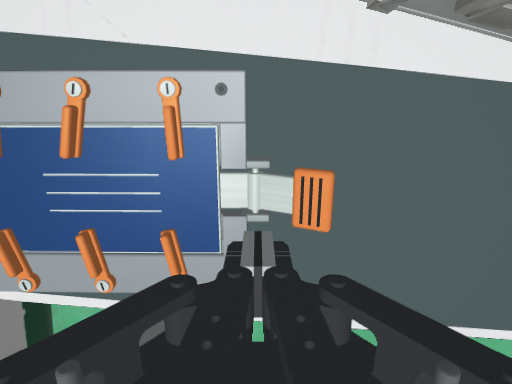

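```bash
python3 - <<'E'
from h import *
from workcell import bot
w=np.load('pics/w6.npz');cp=bot.camera_params('wrist');T=wristT(w,cp);d=w['d']
q=(.460,-.1664,-.1463);c,s=np.cos(q[2]),np.sin(q[2])
def H(P):
    v=P[:,:2]-q[:2];return np.c_[c*v[:,0]+s*v[:,1],-s*v[:,0]+c*v[:,1],P[:,2]]*1000
uv=[(u,v) for u in(247,268) for v in (228,230,231,232,233,234,236,238,242,250)]
P=depth_pts(cp,T,uv,[d[v,u] for u,v in uv])
for a,b in zip(uv,H(P)):print(a,b.round(1))
# panel corners & near pivots
print(H(ray_pts(cp,T,[(219,127),(221,252)],.014)).round(1), 'expect 32,-60 / -32,-60')
print(H(ray_pts(cp,T,[(77,89),(168,88),(26,285),(104,285)],.022)).round(1))
E
python3 -c "
import cv2
p=cv2.imread('pics/w6.png');cv2.imwrite('pics/w6c.png',cv2.resize(p[200:300,150:310],None,fx=5,fy=5,interpolation=cv2.INTER_CUBIC))"
```

```text
(247, 228) [-20.3 -72.3   7.9]
(247, 230) [-21.5 -72.3   7.6]
(247, 231) [-15.6 -72.8  22.7]
(247, 232) [-16.  -72.8  23. ]
(247, 233) [-16.4 -72.8  23.1]
(247, 234) [-15.8 -72.9  25.8]
(247, 236) [-15.9 -73.   27.8]
(247, 238) [-16.3 -73.   28.9]
(247, 242) [-16.3 -73.2  33.2]
(247, 250) [-15.6 -73.5  42.2]
(268, 228) [-22.9 -83.3   1.5]
(268, 230) [-24.6 -83.3   0.2]
(268, 231) [-16.2 -82.6  21.4]
(268, 232) [-16.  -82.5  23. ]
(268, 233) [-16.  -82.5  24.2]
(268, 234) [-15.9 -82.5  25.6]
(268, 236) [-16.  -82.4  27.4]
(268, 238) [-15.3 -82.3  31.2]
(268, 242) [-15.8 -82.2  34.2]
(268, 250) [-16.  -82.   41.3]
[[ 31.  -60.3  14. ]
 [-30.8 -59.4  14. ]] expect 32,-60 / -32,-60
[[ 47.1  -2.9  22. ]
 [ 47.4 -40.7  22. ]
 [-45.4  37.2  22. ]
 [-45.   -2.   22. ]]
```

View pics/w6c.png

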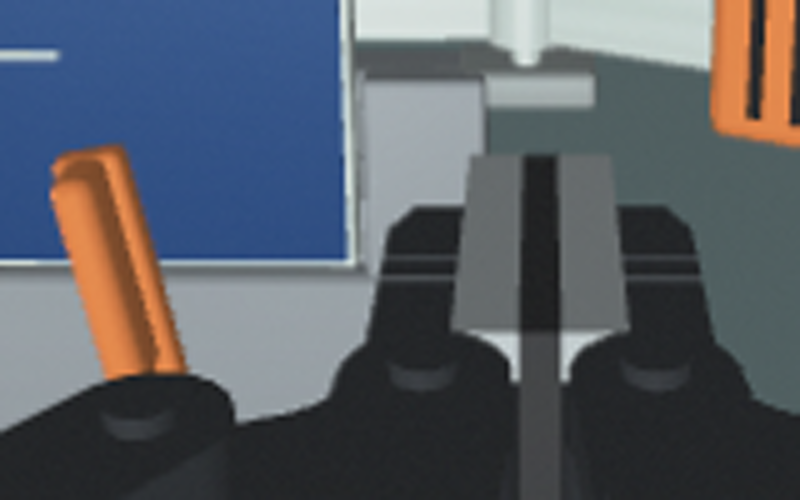

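Request:
{"fn": "apply_moves", "kwargs": {"targets": [0, 0.01, -0.02, 0, 0, 0, 0, 0, 0.01, -0.045, 0, 0, 0, 0, 0, 0.01, -0.07, 0, 0, 0, 0, 0, 0.01, -0.095, 0, 0, 0, 0, 0, 0.01, -0.12, 0, 0, 0, 0, 0, 0.01, -0.145, 0, 0, 0, 0, 0, 0.01, -0.17, 0, 0, 0, 0, 0, 0.01, -0.195, 0, 0, 0, 0, 0, 0.01, -0.195, 0, 0, 0, 0]}}

```text
clock: 7.82
eef_pos: [0.4318, -0.1916, -0.003]
tool_rot: [0.535, 0.463, -0.534, 0.463]
ft_force: [-0.6, -0.1, -0.3]
grip_width: -0.0001
```

```bash
python3 hp.py;python3 look.py w7 >/dev/null;python3 look.py s7 scene >/dev/null; python3 -c "
import cv2
p=cv2.imread('pics/s7.png');cv2.imwrite('pics/s7c.png',cv2.resize(p[170:250,185:285],None,fx=7,fy=7,interpolation=cv2.INTER_CUBIC))"
```

```text
hx,hy -24.25659184956122 -29.072117898121725 tip z mm 19.28814805148185 [-0.63282287 -0.12075981 -0.2607661 ] 2.866635678181238 7.8167
```

View pics/w7.png

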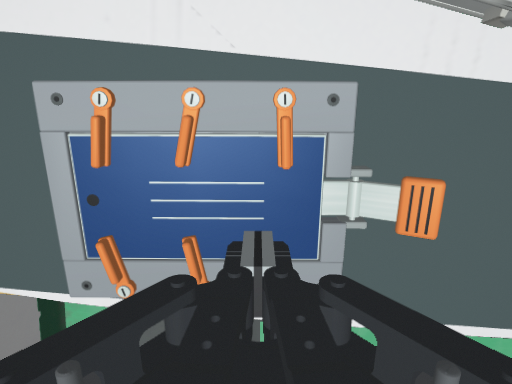

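View pics/s7c.png

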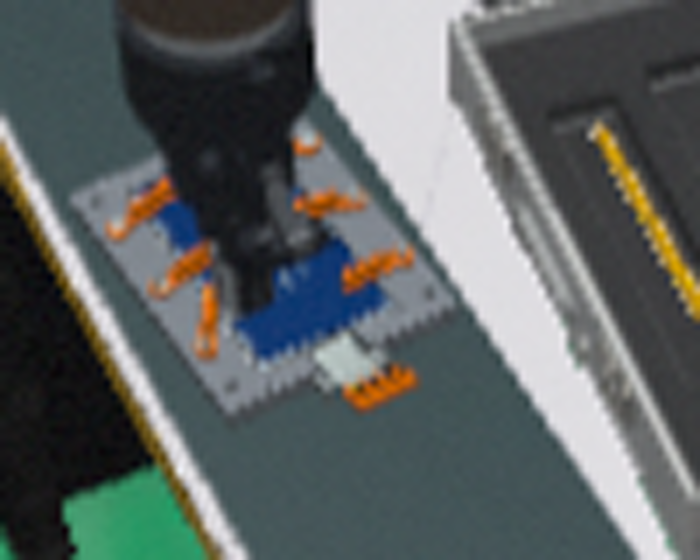

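Request:
{"fn": "apply_moves", "kwargs": {"targets": [0.003, -0.007, -0.03, 0, 0, 0, 0, 0.003, -0.007, -0.06, 0, 0, 0, 0, 0.003, -0.007, -0.09, 0, 0, 0, 0, 0.003, -0.007, -0.12, 0, 0, 0, 0, 0.003, -0.007, -0.15, 0, 0, 0, 0, 0.003, -0.007, -0.18, 0, 0, 0, 0, 0.003, -0.007, -0.21, 0, 0, 0, 0, 0.003, -0.007, -0.24, 0, 0, 0, 0, 0.003, -0.007, -0.27, 0, 0, 0, 0, 0.003, -0.007, -0.3, 0, 0, 0, 0, 0.003, -0.007, -0.33, 0, 0, 0, 0, 0.003, -0.007, -0.36, 0, 0, 0, 0]}}

```text
clock: 8.92
eef_pos: [0.443, -0.1028, -0.0038]
tool_rot: [0.535, 0.463, -0.535, 0.463]
ft_force: [0.6, -0.4, -0.5]
grip_width: -0.0
```

```bash
python3 hp.py;python3 look.py w8 >/dev/null;python3 look.py s8 scene >/dev/null; python3 -c "
import cv2
p=cv2.imread('pics/s8.png');cv2.imwrite('pics/s8c.png',cv2.resize(p[170:250,185:285],None,fx=7,fy=7,interpolation=cv2.INTER_CUBIC))"
```

```text
hx,hy -26.08691773534353 60.49027355698485 tip z mm 18.499305260604075 [ 0.56029186 -0.43636749 -0.5174009 ] 3.0581233993864596 8.9167
```

View pics/w8.png

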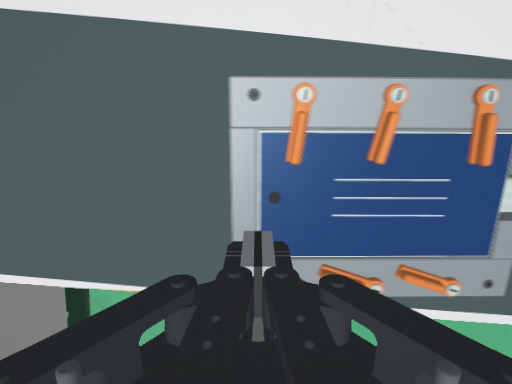

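View pics/s8c.png

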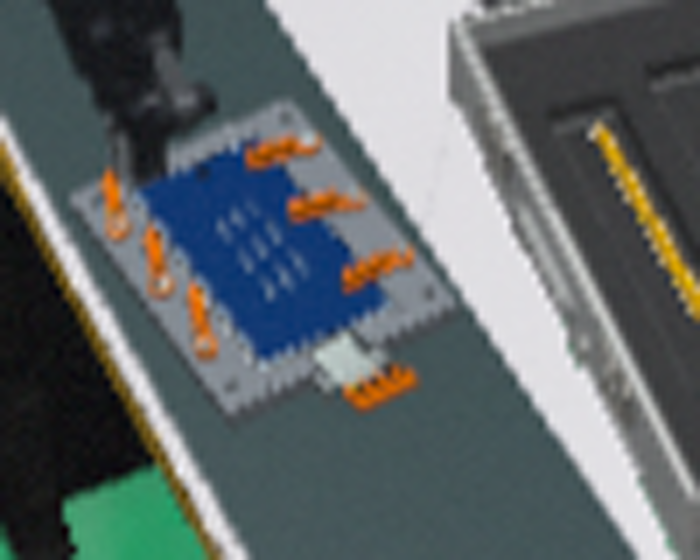

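Request:
{"fn": "apply_moves", "kwargs": {"targets": [0, 0, -0.015, 0, 0, 0, 0, 0, 0.07, -0.015, 0, 0, 0, 0, 0, 0.14, -0.015, 0, 0, 0, 0, 0, 0.19, -0.015, 0, 0, 0, 0, 0, 0.214, -0.015, 0, 0, 0, 0, 0, 0.214, -0.015, 0, 0, 0, 0]}}

```text
clock: 9.52
eef_pos: [0.4975, -0.1079, -0.0039]
tool_rot: [0.535, 0.462, -0.535, 0.463]
ft_force: [-0.7, -0.9, -0.8]
grip_width: -0.0001
```

```bash
python3 hp.py;python3 look.py w9 >/dev/null
```

```text
hx,hy 28.599044635674392 63.37558174348262 tip z mm 18.443432265136714 [-0.69391944 -0.85002473 -0.83953336] 3.0729337288851144 9.5167
```

View pics/w9.png

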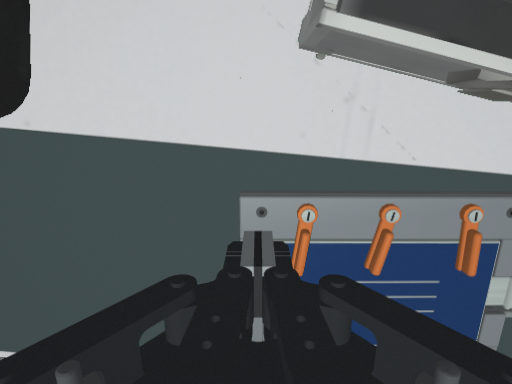

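Request:
{"fn": "apply_moves", "kwargs": {"targets": [0, -0.005, 0.02, 0, 0, 0, 0, 0, -0.005, 0.04, 0, 0, 0, 0, 0, -0.005, 0.065, 0, 0, 0, 0, 0, -0.005, 0.09, 0, 0, 0, 0, 0, -0.005, 0.115, 0, 0, 0, 0, 0, -0.005, 0.14, 0, 0, 0, 0, 0, -0.005, 0.165, 0, 0, 0, 0, 0, -0.005, 0.19, 0, 0, 0, 0, 0, -0.005, 0.215, 0, 0, 0, 0, 0, -0.005, 0.24, 0, 0, 0, 0]}}

```text
clock: 10.4
eef_pos: [0.4861, -0.1671, -0.0039]
tool_rot: [0.535, 0.463, -0.535, 0.462]
ft_force: [1.6, 2.6, 0.0]
grip_width: 0.0002
```

```bash
python3 hp.py;python3 look.py w10 >/dev/null
```

```text
hx,hy 25.87984030530692 3.138234620663277 tip z mm 18.3819843983642 [1.58737915 2.57546901 0.04393676] 2.9546761908724837 10.4
```

View pics/w10.png

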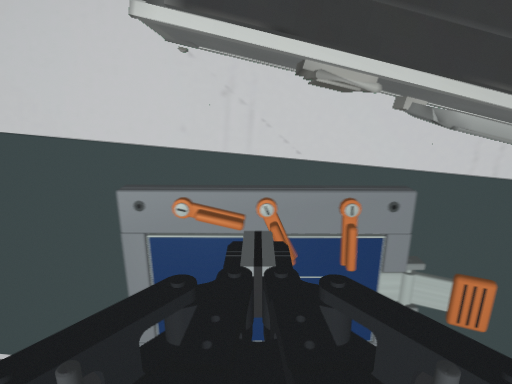

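Request:
{"fn": "apply_moves", "kwargs": {"targets": [0, 0.006, 0.025, 0, 0, 0, 0, 0, 0.006, 0.05, 0, 0, 0, 0, 0, 0.006, 0.075, 0, 0, 0, 0, 0, 0.006, 0.1, 0, 0, 0, 0, 0, 0.006, 0.125, 0, 0, 0, 0, 0, 0.006, 0.15, 0, 0, 0, 0, 0, 0.006, 0.175, 0, 0, 0, 0, 0, 0.006, 0.2, 0, 0, 0, 0, 0, 0.006, 0.225, 0, 0, 0, 0, 0, 0.006, 0.25, 0, 0, 0, 0, 0, 0.006, 0.27, 0, 0, 0, 0]}}

```text
clock: 11.37
eef_pos: [0.4781, -0.2349, -0.0038]
tool_rot: [-0.535, -0.462, 0.535, -0.463]
ft_force: [-1.0, -0.4, -0.0]
grip_width: -0.0
```

```bash
python3 hp.py;python3 look.py w11 >/dev/null
```

```text
hx,hy 27.859763685155706 -65.17436450487335 tip z mm 18.537701798395812 [-0.95630545 -0.38389513 -0.0288352 ] 2.8304575659765305 11.3667
```

View pics/w11.png

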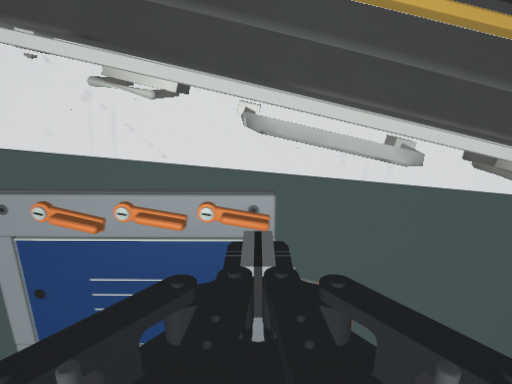

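Request:
{"fn": "apply_moves", "kwargs": {"targets": [-0.1, 0, 0, 0, 0, 0, 0, -0.25, 0, 0, 0, 0, 0, 0, -0.4, -0.1, -0.05, 0, 0, 0, 0, -0.45, -0.24, -0.1, 0, 0, 0, 0, -0.45, -0.33, -0.1, 0, 0, 0, 0, -0.45, -0.33, -0.1, 0, 0, 0, 0, -0.45, -0.33, -0.1, 0, 0, 0, 0]}}

```text
clock: 12.0
eef_pos: [0.3996, -0.1973, 0.1094]
tool_rot: [0.535, 0.462, -0.535, 0.463]
ft_force: [0.7, 0.2, 0.1]
grip_width: -0.0002
```

```bash
python3 hp.py;python3 look.py w12; python3 -c "
import cv2
p=cv2.imread('pics/w12.png');cv2.imwrite('pics/w12c.png',cv2.resize(p[40:260,120:420],None,fx=2.6,fy=2.6,interpolation=cv2.INTER_CUBIC))"
```

```text
hx,hy -55.20095562694614 -39.37289947812288 tip z mm 131.74240624761495 [0.72987626 0.19420155 0.05248643] 2.828379101117155 12.0
12.0 [ 0.39964901 -0.19730517  0.10944241] [0.72987626 0.19420155 0.05248643] -0.00015619251975841164 [-0.458  0.206 -0.312  1.051 -0.     2.828]
[[ 1.600e-03  9.895e-01 -1.447e-01]
 [-1.100e-03 -1.447e-01 -9.895e-01]
 [-1.000e+00  1.700e-03  8.000e-04]]
```

View pics/w12c.png

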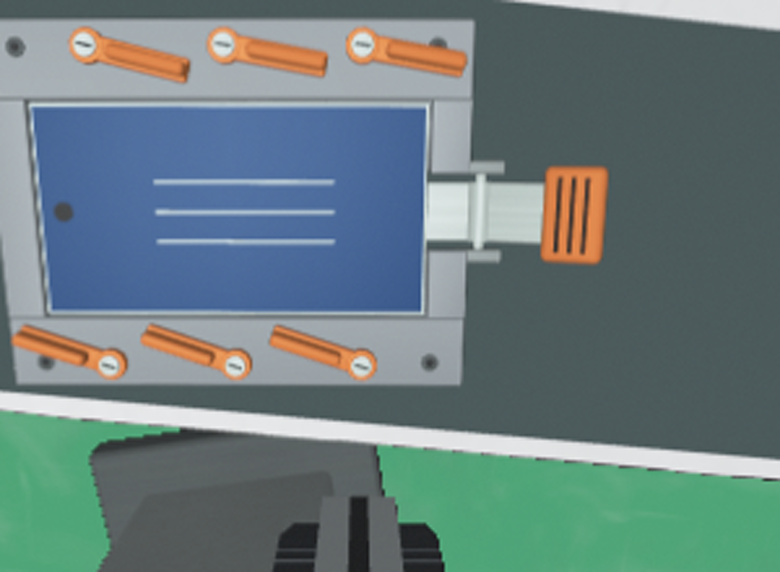

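Request:
{"fn": "apply_moves", "kwargs": {"targets": [0, 0.1, 0.12, 0, 0, 0, 0, 0, 0.2, 0.24, 0, 0, 0, 0, 0, 0.223, 0.258, 0, 0, 0, 0, 0.12, 0.223, 0.258, 0, 0, 0, 0, 0.25, 0.223, 0.258, 0, 0, 0, 0, 0.33, 0.223, 0.258, 0, 0, 0, 0, 0.36, 0.223, 0.258, 0, 0, 0, 0, 0.36, 0.223, 0.258, 0, 0, 0, 0]}}

```text
clock: 12.72
eef_pos: [0.4447, -0.2682, 0.0159]
tool_rot: [-0.534, -0.464, 0.535, -0.461]
ft_force: [-0.4, 0.0, 0.5]
grip_width: -0.0
```

```bash
python3 hp.py;python3 look.py w13 >/dev/null;python3 look.py s13 scene >/dev/null; python3 -c "
import cv2
p=cv2.imread('pics/s13.png');cv2.imwrite('pics/s13c.png',cv2.resize(p[170:250,185:285],None,fx=7,fy=7,interpolation=cv2.INTER_CUBIC))"
```

```text
hx,hy -0.246991367476853 -102.9823902444636 tip z mm 38.2195875724845 [-0.41260513  0.03798057  0.54421423] 2.7436101128317367 12.7167
```

View pics/w13.png

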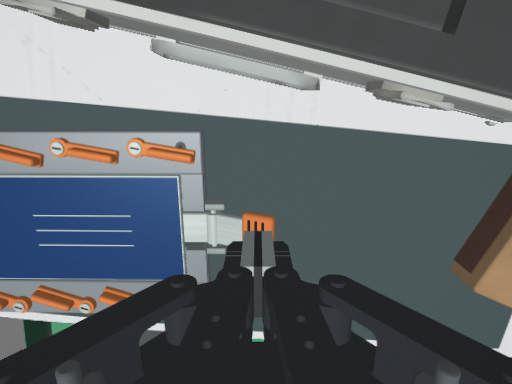

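View pics/s13c.png

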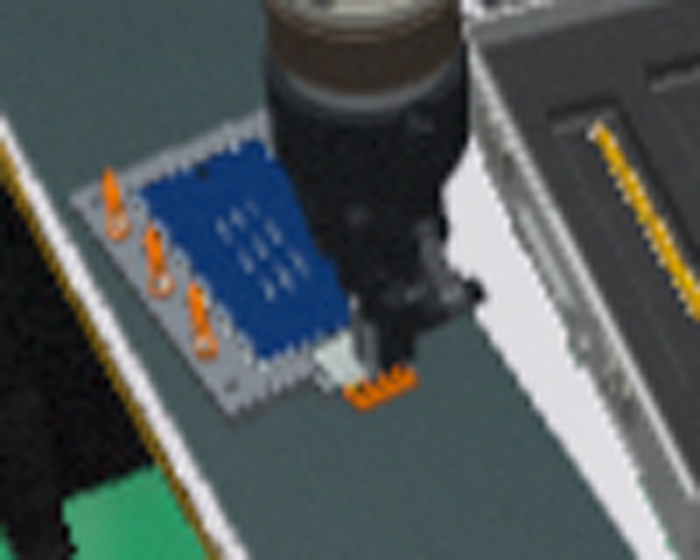

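Request:
{"fn": "apply_moves", "kwargs": {"targets": [0.02, 0, 0.004, 0, 0, 0, 0, 0.04, 0, 0.006, 0, 0, 0, 0, 0.055, 0, 0.006, 0, 0, 0, 0, 0.065, 0, 0.006, 0, 0, 0, 0, 0.075, 0, 0.006, 0, 0, 0, 0, 0.085, 0, 0.006, 0, 0, 0, 0, 0.09, 0, 0.006, 0, 0, 0, 0, 0.09, 0, 0.006, 0, 0, 0, 0]}}

```text
clock: 13.48
eef_pos: [0.4457, -0.2702, -0.0041]
tool_rot: [0.535, 0.463, -0.535, 0.462]
ft_force: [0.4, -0.9, 1.6]
grip_width: 0.0
```

```bash
python3 hp.py
```

```text
hx,hy 1.0361740483793065 -104.79436012140381 tip z mm 18.192046343916143 [ 0.42603554 -0.85517149  1.56442305] 2.7407967697940463 13.4833
```

Request:
{"fn": "apply_moves", "kwargs": {"targets": [0.006, 0, 0, 0, 0, 0, 0, 0.012, 0, 0, 0, 0, 0, 0, 0.018, 0, 0, 0, 0, 0, 0, 0.02, 0, 0, 0, 0, 0, 0, 0.02, 0, 0, 0, 0, 0, 0]}}

```text
clock: 13.9
eef_pos: [0.4457, -0.2708, -0.0085]
tool_rot: [-0.535, -0.462, 0.535, -0.463]
ft_force: [-0.8, -1.9, 5.6]
grip_width: 0.0002
```

Request:
{"fn": "apply_moves", "kwargs": {"targets": [0.004, 0, 0, 0, 0, 0, 0, 0.004, 0, 0, 0, 0, 0, 0]}}

```text
clock: 14.07
eef_pos: [0.4458, -0.2708, -0.0086]
tool_rot: [-0.535, -0.462, 0.535, -0.463]
ft_force: [-2.4, -0.2, 11.7]
grip_width: -0.0001
```

```bash
python3 hp.py;python3 look.py w14 >/dev/null;python3 look.py s14 scene >/dev/null; python3 -c "
import cv2
p=cv2.imread('pics/s14.png');cv2.imwrite('pics/s14c.png',cv2.resize(p[170:250,185:285],None,fx=7,fy=7,interpolation=cv2.INTER_CUBIC))"
```

```text
hx,hy 1.1226505894671046 -105.35921320563567 tip z mm 13.693520090782895 [-2.41668942 -0.19864822 11.74658558] 2.740755807143704 14.0667
```

View pics/w14.png

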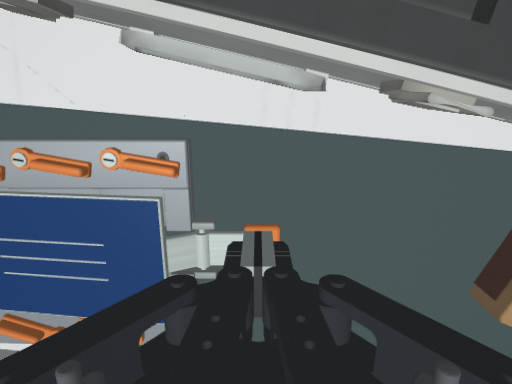

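View pics/s14c.png

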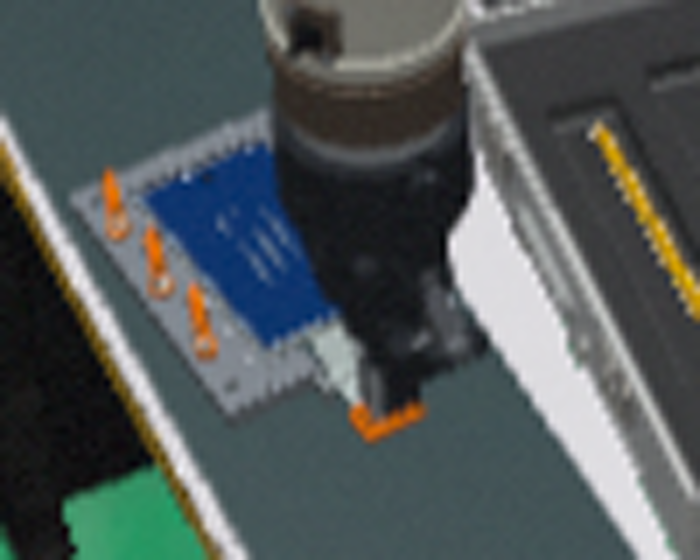

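Request:
{"fn": "apply_moves", "kwargs": {"targets": [0.005, 0, 0, 0, 0, 0, 0, 0.005, 0, 0, 0, 0, 0, 0, 0.005, 0, 0, 0, 0, 0, 0]}}

```text
clock: 14.42
eef_pos: [0.4458, -0.2708, -0.0088]
tool_rot: [0.535, 0.462, -0.535, 0.463]
ft_force: [-4.3, 0.2, 19.4]
grip_width: -0.0
```

Request:
{"fn": "apply_moves", "kwargs": {"targets": [-0.02, 0, 0, 0, 0, 0, 0, -0.06, 0, 0, 0, 0, 0, 0, -0.2, 0, 0, 0, 0, 0, 0, -0.35, 0, 0, 0, 0, 0, 0, -0.48, -0.14, -0.1, 0, 0, 0, 0, -0.5, -0.26, -0.2, 0, 0, 0, 0, -0.5, -0.26, -0.2, 0, 0, 0, 0, -0.5, -0.26, -0.2, 0, 0, 0, 0]}}

```text
clock: 15.08
eef_pos: [0.3864, -0.2094, 0.1146]
tool_rot: [0.535, 0.464, -0.534, 0.462]
ft_force: [-0.1, -0.8, 0.2]
grip_width: -0.0001
```

```bash
python3 hp.py;python3 look.py w15 ;python3 look.py s15 scene >/dev/null; python3 - <<'E'
from h import *
from workcell import bot
p=cv2.imread('pics/s15.png');cv2.imwrite('pics/s15c.png',cv2.resize(p[170:250,185:285],None,fx=7,fy=7,interpolation=cv2.INTER_CUBIC))
E
```

```text
hx,hy -66.50338942345115 -53.26556905729857 tip z mm 136.85419832339937 [-0.07321219 -0.7648693   0.16748235] 2.7875699540387453 15.0833
15.0833 [ 0.38644207 -0.20940177  0.1145542 ] [-0.07321219 -0.7648693   0.16748235] -7.382801621328989e-05 [-4.970e-01  1.920e-01 -3.150e-01  1.065e+00  1.000e-03  2.788e+00]
[[-0.001   0.9898 -0.1427]
 [ 0.0015 -0.1427 -0.9898]
 [-1.     -0.0012 -0.0013]]
```

View pics/w15.png

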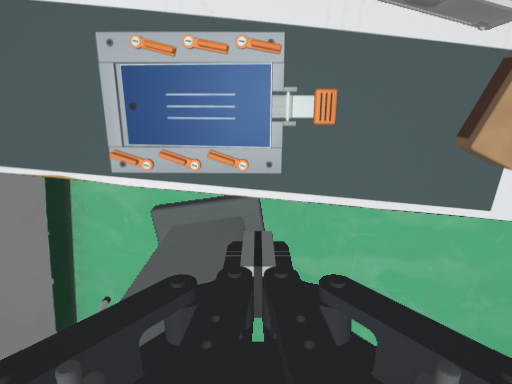

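View pics/s15c.png

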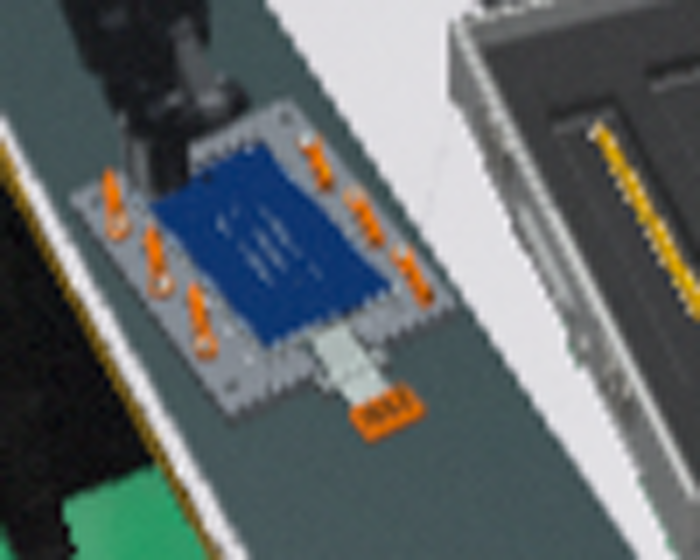

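```bash
python3 - <<'E'
from h import *
from workcell import bot
w=np.load('pics/w15.npz');cp=bot.camera_params('wrist');T=wristT(w,cp);d=w['d']
q=(.460,-.1664,-.1463);c,s=np.cos(q[2]),np.sin(q[2])
def H(P):
    v=P[:,:2]-q[:2];return np.c_[c*v[:,0]+s*v[:,1],-s*v[:,0]+c*v[:,1],P[:,2]]*1000
def dp(u,v):return np.median(d[v-1:v+2,u-1:u+2])
uv=[(u,v) for u in (128,145,180,220,250,266) for v in(80,110,135)]+[(326,95),(326,115),(318,105),(334,105),(277,50),(277,155)]
for a,b in zip(uv,H(depth_pts(cp,T,uv,[dp(*a) for a in uv]))):print(a,b.round(1))
p=w['p'];cv2.imwrite('pics/w15c.png',cv2.resize(p[20:185,90:350],None,fx=3,fy=3,interpolation=cv2.INTER_CUBIC)[:,:,::-1])
E
```

```text
(128, 80) [20.1 50.2 14.3]
(128, 110) [-2.9 52.7 14. ]
(128, 135) [-23.   54.9  13.6]
(145, 80) [20.1 36.5 14.8]
(145, 110) [-2.9 38.3 15.4]
(145, 135) [-22.8  40.3  15. ]
(180, 80) [19.8  7.9 19.1]
(180, 110) [-2.8  9.5 18.3]
(180, 135) [-22.5  10.8  17.6]
(220, 80) [ 19.7 -23.3  21.5]
(220, 110) [ -2.6 -22.7  21.5]
(220, 135) [-22.  -22.2  22. ]
(250, 80) [ 19.6 -46.3  24.1]
(250, 110) [ -2.5 -46.2  24. ]
(250, 135) [-21.6 -46.2  25.1]
(266, 80) [ 19.5 -58.4  25.7]
(266, 110) [ -2.4 -58.6  25.9]
(266, 135) [-21.5 -58.8  26. ]
(326, 95) [   9.1 -106.7   13.4]
(326, 115) [  -6.5 -107.5   14. ]
(318, 105) [   1.3 -100.7   13.2]
(334, 105) [   1.4 -113.7   12.8]
(277, 50) [ 40.9 -66.4  22.5]
(277, 155) [-39.4 -68.5  13.1]
```

View pics/w15c.png

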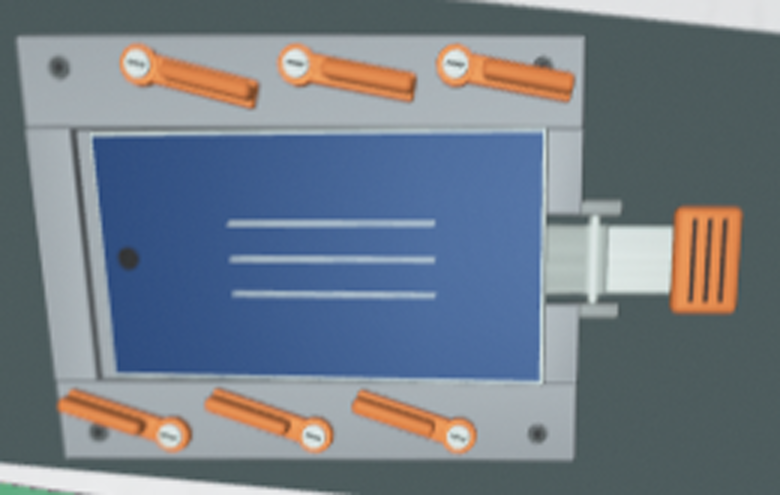

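Panel's -y end sits at 26 mm (about +11 to 12 mm), the far end is still down at 14 mm, the pad is level at 13 mm, and all tabs are clear. The robot is touching nothing, so I hand in.

```bash
python3 -c "
from workcell import bot
print(bot.job_done(),bot.get_obs()['clock'])"
```

```text
the job is handed in; nothing more can be done
the job is handed in; nothing more can be done
```

The panel is free: all six tabs are swung aside, the ejector is fully down, and the paddle end of the panel is left raised. I handed the job in at about 15 s of the 54 s allowed.

**Tabs:** With the fingers shut I made one pass along each long side, the tips about 4–5 mm above the coating by my estimate. The last wrist picture shows all six tabs over the rims and none over the panel. They stand at roughly 1.25–1.3 rad, against the 1.15 rad needed to be clear.

**Ejector:** I pressed the paddle to its stop with about 19 N and let go. Depth readings then gave:
- The pad is level at about 13 mm above the table, as expected when fully down.
- The paddle end of the panel is at about 26 mm, a rise of about 11–12 mm.
- The far end is still at about 14 mm.

**Coating:** The wrist force during the passes stayed at noise level, up to about 3 N sideways while a tab was being pushed. The vertical force stayed below 1 N at each reading, so I saw no sign of touching the coating.

**A check that disagreed:** The fingertips end well short of the stated tool point. Touching the mat beside the holder (up to about 22 N, then lifted off) put the tips 22 mm behind it, while the wrist depth readings suggested about 27 mm. I used the touched value, because it keeps the tips farther from the coating.

The other items on the table were not approached. I compared no before-and-after pictures of them.

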